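Fetch the mirrored leather dies from behind the jars

TASK

Clear the blue-lidded glue jar and the red-lidded tin off the wooden stand onto the green mat, then fetch the two mirror-image L-shaped cutting dies from behind them and lay each flat in the tray that shows its own silhouette (left die in the left tray, right die in the right). Only when both dies are in their trays, put the jar back in the middle of the blue coaster and the tin back in the middle of the red one. Keep everything upright and set each thing down gently, without dropping it.

Things in the scene. Friction and masses are not known exactly. Their poses are not given: they have to be found in the camera images.
- glue_jar: White jar with a blue screw lid and a paper label, round, diameter 62 mm, 95 mm high, about 0.25 kg (varies). Origin: centre of underside; z up. Starts upright on its blue coaster, in front of one of the dies.
- rivet_tin: Brass-gold tin with a red lid and a yellow band, round, diameter 62 mm, 95 mm high, about 0.25 kg (varies). Origin: centre of underside; z up. Starts upright on its red coaster, in front of one of the dies.
- left_die: L-shaped steel cutting die, 24 mm high, lying flat; z up, 0.2 kg (varies). Origin: underside, middle of the long leg. Leg along x, 70 mm by 20 mm wide; foot at its -x end (x -35 to -15), out to +y (y 10 to 35). Looking along the leg from foot end to free end, the foot is on the left. Grip across the leg at x +5 to +15. On the stand 60 mm behind jar or tin, foot away from the robot.
- right_die: L-shaped steel cutting die, 24 mm high, lying flat; z up, 0.2 kg (varies). Origin: underside, middle of the long leg. Leg along x, 70 mm by 20 mm wide; foot at its -x end (x -35 to -15), out to -y (y -10 to -35). Looking along the leg from foot end to free end, the foot is on the right. Grip across the leg at x +5 to +15. On the stand 60 mm behind jar or tin, foot away from the robot.
- left_tray: White open tray, 130 x 130 mm, 16 mm high, walls and floor 4 mm; fixed; place varies. Origin: underside, centre; z up. A black life-size silhouette of the left die on its floor (leg along x, foot at the -x end, towards +y) alone tells it from the other tray; the die may lie in it any way round.
- right_tray: White open tray, 130 x 130 mm, 16 mm high, walls and floor 4 mm; fixed; place varies. Origin: underside, centre; z up. A black life-size silhouette of the right die on its floor (leg along x, foot at the -x end, towards -y) alone tells it from the other tray; the die may lie in it any way round.
- side_mat: Green mat with white end lines, 120 mm (x) by 190 mm (y), 3 mm thick, fixed on the table; place varies. Origin: centre of underside; z up. Room for the jar and the tin side by side along y (about 95 mm apart).
- blue_coaster: Blue round coaster, diameter 80 mm, 3 mm thick, fixed on the wooden stand, so its top is 11 mm above the table; only its rim shows while the glue jar stands on it. Origin: centre of underside; z up.
- red_coaster: Red round coaster, diameter 80 mm, 3 mm thick, fixed on the wooden stand, so its top is 11 mm above the table; only its rim shows while the tin stands on it. Origin: centre of underside; z up.
- stand: Fixed wooden stand, 220 mm (x) by 236 mm (y), board 8 mm thick; side edges 16 mm high, back rail at +x 26 mm high and 8 mm thick. Origin: centre of underside; z up. Carries coasters (towards the robot) and dies (behind them).

How it is judged:
By the outcome, as a careful person would: the job done as asked, in the order asked, and still so for the second after the job is handed in, with the robot touching nothing.
It also fails if it takes over 134 s, if anything falls off the work surface, if the arm or the gripper's body presses on something with over 40 N, if the wrist force passes 120 N, or if a joint passes its speed limit or range.

ROBOT

A 6-joint arm with a two-finger parallel gripper is mounted at the origin on the work surface. World frame = base frame: x ahead of the robot, y to its left, z up, the work surface at z = 0. Lengths are in m, angles in rad, forces in N, time in s.
With the tool pointing down it reaches from about 0.35 to 0.775 m from the base axis. Payload 7.3 kg.
Tool frame: the origin (TCP) lies at the centre of the arm's flange, where the gripper is bolted on; the fingertips stand 178 mm ahead of it and the grasp point (between the pads) lies 159 mm ahead of it (tip_extent is the distance from the TCP to the fingertips, in m); z points along the fingers, y is the line along which they close (so a half turn about z gives the same grasp; the last joint's range is limited). The gripper opens to 92 mm and grips with 3 to 60 N. Pads are 19 mm wide; open, the fingers measure 130 mm over their backs; the gripper's body (75 mm by 190 mm) begins 47 mm behind the grasp point.
Start: joints at [1.091, 0.342, 1.524, -0, 1.275, -0.146], TCP at [0.172, 0.496, 0.405] pointing down, gripper open.
Joint ranges: [-2.53, 2.53], [-0.77, 2.02], [0.04, 2.7], [-1, 4.14], [0.28, 2.66], [-3.11, 3.11]. Speed limits (rad/s): [2.57, 2.57, 3.14, 3.14, 3.14, 3.14].

INTERFACE

Orientations are given as [roll, pitch, yaw] about the fixed x, y, z axes, in that order (R = Rz(yaw) Ry(pitch) Rx(roll)).
In Python, from cell import * gives the robot as it stands.
- The arm moves only by the tool arm_command, never from a script. Its arguments are lists of equal length, an entry for each row: "xyz": the shift along the world's x, y, z in mm, a list of three; "spin": the turn about the world's z in degrees. In form: {"xyz": [[tx, ty, tz], ...], "spin": [spin, ...]}. A call has 1 to 20 rows; each row shifts and turns the commanded pose from where the row before left it; what a row does not reach is not made up. A row lasts 1/10 s, in which the tool goes at most 50 mm and 8.59 degrees, less where a joint would pass 70% of its speed; a pose out of reach is approached as far as the arm can. A call with a gripper value outside its range is refused whole. "jaw" is the opening, from -1 (shut) to 1 (fully open), set as the call begins (left out, the last holds). The fingers move at their own pace and stop on an object; "squeeze" is the grip in N (left out, the last holds). Time passes only in rows, so rows that do not move let the fingers close. It gives the time, the measured TCP pose, the force, the opening and the grip force at its end, in the units of the state.
- observe(): the state, without advancing time (a new reading comes with each control period).
- read_camera(name): name is "scene" or "side" or "wrist"; returns a dict with "img" (420x560x3 uint8, red, green, blue), "depth" (420x560 float32, m along the optical axis (not along the pixel's ray), 0 where there is no reading), "fx", "fy", "cx", "cy" (pixels), "world_from_camera" (4x4, takes a point from camera to world coordinates). Camera axes: x right, y up, looking along -z (the intrinsics and any distortion apply to the point x, -y, -z); pixel columns grow to the right and rows downward; lengths in m; the calibration is good to about 2 mm. A picture is of the moment at which its call begins.
- hand_in(): hands the job in; it is judged then, once.
The state is a dict: "time": time; "qpos": joint angles; "qvel": joint speeds; "joint_efforts": joint torques, N m; "tool_pos": TCP position; "tool_rot": TCP orientation; "contact_force": force on the tool from outside, world axes, zero at the start; "torque": the same for the moment, N m; "opening": finger opening in m; "grip_force": force on a finger pad.
Only numpy, scipy, OpenCV 4.12 (cv2) and the standard library are available. Lean on these libraries where they do the work, as an engineer would, in place of code of your own. Each camera call takes 0.05 s, during which the arm holds its last target. There are 200 camera calls.

## Working session

There is one attempt and no reset: what is moved stays moved. The work goes in short steps, Python scripts to look and compute and a tool call to move; the robot and the scene stay as the last step left them, time stands still between calls to the robot, and variables do not carry over. Pictures are saved under pics/ and viewed, at most 14 in all, crops included, and the job is handed in when it is done.

Besides the shell and the picture viewer there is one more tool, called after "Emit:" by a JSON object that holds its "name" and its "arguments", one argument or row to a line. arm_command: Moves the arm, as the interface text tells. Its arguments: {"type":"object","properties":{"xyz":{"type":"array","items":{"type":"array","items":{"type":"number"}}},"spin":{"type":"array","items":{"type":"number"}},"jaw":{"type":"number"},"squeeze":{"type":"number"}},"required":["xyz","spin"]}

```bash
ls; mkdir -p pics
cat > h.py <<'E'
from cell import *
import numpy as np, cv2
def grab(n):
    c=read_camera(n); np.savez('last_%s.npz'%n,**{k:c[k] for k in c}); return c
def load(n): return dict(np.load('last_%s.npz'%n))
def ray(c,u,v):
    T=np.array(c['world_from_camera']); d=np.array([(u-c['cx'])/c['fx'],-(v-c['cy'])/c['fy'],-1.])
    return T[:3,3],T[:3,:3]@d
def onplane(c,u,v,z):
    o,d=ray(c,u,v); return o+d*(z-o[2])/d[2]
def cloud(c):
    v,u=np.mgrid[:420,:560]; D=c['depth']; T=np.array(c['world_from_camera'])
    P=np.stack([(u-c['cx'])/c['fx']*D,-(v-c['cy'])/c['fy']*D,-D],-1)
    return P@T[:3,:3].T+T[:3,3]
def save(c,name): cv2.imwrite('pics/'+name,cv2.cvtColor(c['img'],cv2.COLOR_RGB2BGR))
E
python3 - <<'E'
from h import *
s=observe(); print(s)
ims=[]
for n in ['scene','side']:
    c=grab(n); save(c,n+'.png'); print(n,c['fx'],c['cx'],c['cy'],np.round(c['world_from_camera'],3).tolist(),[k for k in c])
c=grab('wrist'); save(c,'wrist.png'); print(np.round(c['world_from_camera'],3).tolist())
E
```

```text
pics
{'time': 0.0, 'qpos': array([ 1.09098260e+00,  3.42686508e-01,  1.52507532e+00,  1.38729427e-05,
        1.27538180e+00, -1.45995250e-01]), 'qvel': array([-0.00017978,  0.00065934,  0.00069536,  0.00118774, -0.00020259,
       -0.00092358]), 'joint_efforts': array([ 1.58747025e-03, -4.31255114e+01, -2.44218117e+01,  7.18911644e-02,
        5.61749493e-02, -1.27872236e-04]), 'tool_pos': array([0.17191979, 0.4958876 , 0.4040432 ]), 'tool_rot': array([-3.14006011e+00, -2.38755343e-04,  2.80776995e+00]), 'contact_force': array([-0.48844746, -0.23978847, -0.3663561 ]), 'torque': array([ 0.03025488, -0.00438373,  0.03685471]), 'grip_force': 0.0, 'opening': 0.09155085898319405}
scene 379.546277278341 274.03662979686356 213.25458195146285 [[-0.132, -0.846, 0.517, 0.934], [0.991, -0.12, 0.056, 0.047], [0.015, 0.52, 0.854, 0.718], [0.0, 0.0, 0.0, 1.0]] ['img', 'depth', 'fx', 'fy', 'cx', 'cy', 'world_from_camera']
side 386.4373506406955 275.5355607903092 209.40410091631378 [[0.993, 0.079, -0.085, 0.445], [-0.115, 0.768, -0.63, -0.442], [0.016, 0.636, 0.772, 0.584], [0.0, 0.0, 0.0, 1.0]] ['img', 'depth', 'fx', 'fy', 'cx', 'cy', 'world_from_camera']
[[0.328, -0.912, -0.247, 0.105], [0.945, 0.316, 0.086, 0.518], [-0.001, -0.261, 0.965, 0.384], [0.0, 0.0, 0.0, 1.0]]
```

View pics/scene.png

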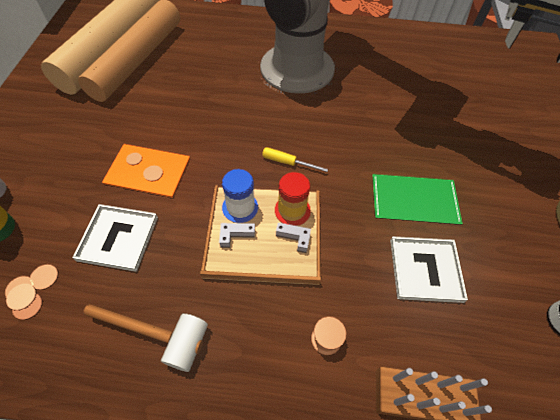

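View pics/side.png

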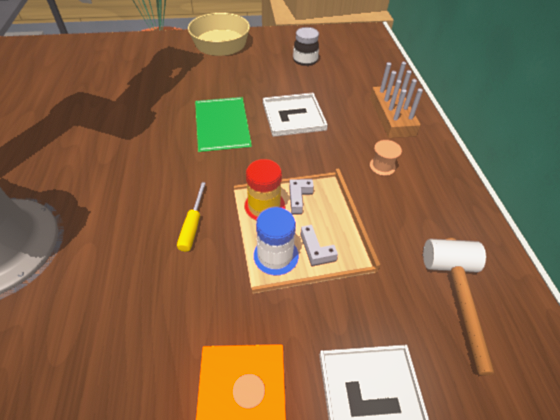

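The scene view shows the jar (lid 238,182) and tin (294,187) on the stand. The dies are at (237,235) and (295,237), the trays at (116,237) and (428,268), and the mat at (417,199). The side view agrees: each die's leg runs roughly along world y, with its foot pointing +x.

```bash
cat >> h.py <<'E'
def masks(c):
    hsv=cv2.cvtColor(c['img'],cv2.COLOR_RGB2HSV); H,S,V=[hsv[...,i].astype(int) for i in range(3)]
    return dict(blue=(abs(H-113)<13)&(S>150)&(V>60),red=((H<5)|(H>172))&(S>170)&(V>80),green=(abs(H-60)<15)&(S>150)&(V>80),
      grey=(S<45)&(V>70)&(V<225),white=(S<40)&(V>190),black=(V<60)&(S<120))
def comps(m,amin=40):
    n,l,st,ce=cv2.connectedComponentsWithStats(m.astype(np.uint8)); 
    return [(l==i) for i in range(1,n) if st[i,4]>=amin]
E
python3 - <<'E'
from h import *
for n in ['scene','side']:
    c=load(n); P=cloud(c); M=masks(c)
    for k in M:
        for m in comps(M[k],60 if k!='green' else 1000):
            p=P[m&(c['depth']>0)]
            if len(p)<20: continue
            md=np.median(p,0)
            if not(.25<md[0]<.85 and abs(md[1])<.5 and md[2]<.15): continue
            v,u=np.nonzero(m)
            print(n,k,m.sum(),'px',u.mean().round(),v.mean().round(),'med',md.round(3),'lo',np.percentile(p,3,0).round(3),'hi',np.percentile(p,97,0).round(3))
E
```

```text
scene blue 609 px 237.0 182.0 med [ 0.501 -0.076  0.105] lo [ 0.474 -0.102  0.1  ] hi [ 0.525 -0.049  0.108]
scene blue 89 px 228.0 213.0 med [ 0.522 -0.102  0.011] lo [ 0.496 -0.114  0.009] hi [ 0.537 -0.08   0.013]
scene red 756 px 294.0 187.0 med [0.497 0.037 0.105] lo [0.464 0.009 0.087] hi [0.52  0.063 0.107]
scene red 211 px 293.0 217.0 med [0.512 0.047 0.01 ] lo [0.479 0.001 0.008] hi [0.526 0.075 0.013]
scene green 3413 px 416.0 199.0 med [0.418 0.313 0.003] lo [0.359 0.228 0.   ] hi [0.472 0.397 0.005]
scene grey 65 px 312.0 166.0 med [0.366 0.071 0.014] lo [0.348 0.033 0.001] hi [0.375 0.105 0.017]
scene grey 462 px 240.0 206.0 med [ 0.525 -0.068  0.053] lo [ 0.508 -0.098  0.017] hi [ 0.529 -0.046  0.081]
scene grey 404 px 106.0 223.0 med [ 0.559 -0.378  0.009] lo [ 0.544 -0.383  0.002] hi [ 0.658 -0.268  0.016]
scene grey 324 px 125.0 254.0 med [ 0.669 -0.258  0.01 ] lo [ 0.559 -0.379  0.001] hi [ 0.674 -0.253  0.016]
scene grey 210 px 239.0 235.0 med [ 0.572 -0.065  0.028] lo [ 0.555 -0.095  0.015] hi [ 0.601 -0.036  0.033]
scene grey 484 px 295.0 235.0 med [0.56  0.054 0
[... 4206 characters left out ...]
8  0.005] lo [ 0.571 -0.341  0.003] hi [ 0.637 -0.298  0.007]
side white 1587 px 294.0 113.0 med [0.592 0.326 0.005] lo [0.525 0.259 0.002] hi [0.65  0.388 0.017]
side white 317 px 298.0 191.0 med [0.553 0.055 0.032] lo [0.54  0.014 0.03 ] hi [0.583 0.078 0.034]
side white 444 px 316.0 244.0 med [ 0.564 -0.081  0.032] lo [ 0.551 -0.101  0.03 ] hi [ 0.596 -0.037  0.034]
side white 1378 px 458.0 254.0 med [ 0.797 -0.131  0.048] lo [ 0.757 -0.148  0.029] hi [ 0.836 -0.104  0.052]
side white 512 px 271.0 255.0 med [ 0.486 -0.104  0.052] lo [ 0.468 -0.107  0.019] hi [ 0.507 -0.089  0.08 ]
side white 5474 px 371.0 381.0 med [ 0.612 -0.295  0.004] lo [ 0.543 -0.347  0.002] hi [ 0.667 -0.256  0.017]
```

```bash
cat >> h.py <<'E'
def circ(p): 
    A=np.c_[2*p,np.ones(len(p))]; s=np.linalg.lstsq(A,(p**2).sum(1),rcond=None)[0]; return s[:2],np.sqrt(s[2]+s[:2]@s[:2])
def rect(p):
    r=cv2.minAreaRect((p*1000).astype(np.float32)); return np.round(r[0],1),np.round(r[1],1),round(r[2],1)
def tri(ca,a,cb,b):
    o1,d1=ray(ca,*a);o2,d2=ray(cb,*b); t=np.linalg.lstsq(np.c_[d1,-d2],o2-o1,rcond=None)[0]
    p,q=o1+d1*t[0],o2+d2*t[1]; return (p+q)/2,np.linalg.norm(p-q)
E
cat > m.py <<'E'
from h import *
C={n:load(n) for n in ['scene','side']}; pk={}
for n,c in C.items():
    P=cloud(c);M=masks(c);X,Y,Z=P[...,0],P[...,1],P[...,2]
    for k in ['blue','red']:
        m=M[k]&(Z>.1)&(Z<.115)&(X>.3)&(X<.7); v,u=np.nonzero(m)
        m=comps(m,200)[0]; v,u=np.nonzero(m); ct=cv2.findContours(m.astype(np.uint8),0,1)[0][0][:,0]
        w=np.array([onplane(c,a,b,.106)[:2] for a,b in ct]); (cx,cy),r=cv2.minEnclosingCircle((w*1000).astype(np.float32))
        print(n,k,'lid top',round(cx,1),round(cy,1),'r',round(r,1),'z',np.median(Z[m]).round(4))
        e=cv2.fitEllipse(ct); pk[n,k]=e[0]
    for k,ys in [('dieJ',(-.12,-.02)),('dieT',(-.01,.1))]:
        hs=cv2.cvtColor(c['img'],cv2.COLOR_RGB2HSV)[...,1]
        m=(Z>.028)&(Z<.037)&(X>.53)&(X<.62)&(Y>ys[0])&(Y<ys[1])&(hs<70); m=max(comps(m,20),key=np.sum)
        ct=cv2.findContours(m.astype(np.uint8),0,1)[0][0][:,0]
        w=np.array([onplane(c,a,b,.032)[:2] for a,b in ct]); print(n,k,rect(w),np.median(Z[m]).round(4))
        v,u=np.nonzero(m);pk[n,k]=(u.mean(),v.mean())
    m=max(comps(M['green'],500),key=np.sum); print(n,'mat',rect(P[m][:,:2])); v,u=np.nonzero(m); pk[n,'mat']=(u.mean(),v.mean())
    for k,s in [('trayN',-1),('trayP',1)]:
        m=(Z>.011)&(Z<.02)&(X>.5)&(X<.7)&(Y*s>.23)&(Y*s<.42)&(hs<60); print(n,k,rect(P[m][:,:2]))
    m=(abs(Z-.008)<.003)&(X>.38)&(X<.7)&(abs(Y)<.16)&(cv2.cvtColor(c['img'],cv2.COLOR_RGB2HSV)[...,2]>110);m=max(comps(m),key=np.sum);print(n,'board',rect(P[m][:,:2]),np.median(Z[m]).round(4))
for k in ['blue','red','dieJ','dieT','mat']: print(k,[np.round(x,4) for x in tri(C['scene'],pk['scene',k],C['side'],pk['side',k])])
E
python3 m.py
```

```text
scene blue lid top 500.5 -76.0 r 30.8 z 0.1054
scene red lid top 492.8 37.3 r 31.8 z 0.1052
scene dieJ (array([576.3, -67.6]), array([46.4, 69.5]), 8.1) 0.0314
scene dieT (array([566. ,  45.3]), array([69.4, 47.1]), 85.0) 0.0315
scene mat (array([648.3, 242.8]), array([213.8, 659.4]), 73.5)
scene trayN (array([ 606.8, -319. ]), array([131.6, 132.1]), 87.5)
scene trayP (array([590. , 323.4]), array([131.3, 130.9]), 4.0)
scene board (array([545.1, -16.4]), array([206.8, 224.5]), 4.8) 0.0076
side blue lid top 493.4 -78.3 r 31.0 z 0.106
side red lid top 486.7 33.6 r 33.3 z 0.1059
side dieJ (array([572.4, -68.7]), array([46.1, 73. ]), 7.4) 0.032
side dieT (array([560.4,  44. ]), array([75.9, 43.5]), 82.0) 0.032
side mat (array([430.1, -20. ]), array([117.8, 844.7]), 3.0)
side trayN (array([ 605.4, -303.8]), array([100.1, 130.8]), 87.7)
side trayP (array([587.3, 322.9]), array([130.3, 133.3]), 4.5)
side board (array([546.3, -14.6]), array([213.3, 226.6]), 4.7) 0.0081
blue [array([ 0.4959, -0.0762,  0.1006]), np.float64(0.0024)]
red [array([0.4878, 0.0379, 0.0998]), np.float64(0.0023)]
dieJ [array([ 0.569 , -0.0752,  0.0282]), np.float64(0.0011)]
dieT [array([0.5572, 0.0526, 0.028 ]), np.float64(0.0014)]
mat [array([ 0.4122,  0.3161, -0.0044]), np.float64(0.0016)]
```

Emit:
{"name": "arm_command", "arguments": {
  "xyz": [
    [16, -28, -3],
    [16, -28, -3],
    [16, -28, -3],
    [16, -28, -3],
    [16, -29, -3],
    [16, -29, -3],
    [16, -29, -3],
    [16, -29, -3],
    [16, -29, -3],
    [16, -29, -3],
    [16, -29, -3],
    [16, -29, -3],
    [16, -29, -3],
    [16, -29, -3],
    [16, -29, -3],
    [17, -29, -3],
    [17, -29, -3],
    [17, -29, -3],
    [17, -28, -3],
    [17, -28, -3]
  ],
  "spin": [-3.5, -3.5, -3.5, -3.5, -3.5, -3.5, -3.5, -3.5, -3.5, -3.5, -3.5, -3.5, -3.5, -3.5, -3.5, -3.5, -3.5, -3.5, -3.5, -4.4],
  "jaw": 1,
  "squeeze": 20
}}

```text
time: 2.15
tool_pos: [0.4974, -0.0793, 0.3444]
tool_rot: [-3.141, -0.0, 1.567]
contact_force: [-0.0, 0.3, 0.5]
opening: 0.092
grip_force: 0.0
```

```bash
cat >> h.py <<'E'
def st():
    s=observe(); print('t',round(s['time'],2),'tcp',(s['tool_pos']*1000).round(1),'yaw-90',np.degrees(s['tool_rot'][2]-np.pi/2).round(1),'F',s['contact_force'].round(1),'open',round(s['opening']*1000,1),'grip',round(s['grip_force'],1)); return s
E
python3 - <<'E'
from h import *
st(); c=grab('wrist'); save(c,'w1.png'); print(np.round(c['world_from_camera'],3).tolist())
E
```

```text
t 2.15 tcp [497.4 -79.3 344.4] yaw-90 -0.2 F [-0.   0.3  0.5] open 92.0 grip 0.0
[[1.0, 0.003, 0.002, 0.497], [-0.004, 0.965, 0.261, -0.01], [-0.001, -0.261, 0.965, 0.325], [0.0, 0.0, 0.0, 1.0]]
```

View pics/w1.png

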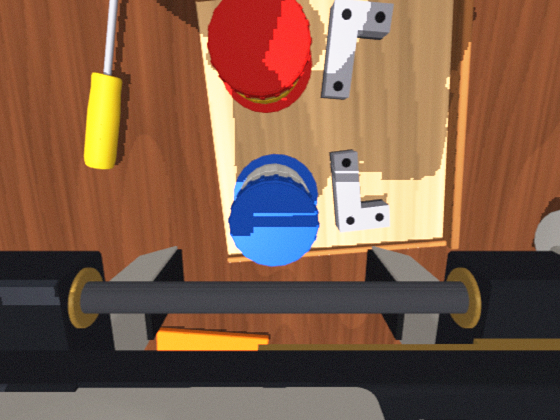

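The wrist view shows the jar lid at about (275,220), the tin lid at (260,42), and the dies at (350,190) and (350,45). I'll cast rays to these from here.

```bash
cat > mw.py <<'E'
from h import *
import sys
c=load('wrist'); P=cloud(c); M=masks(c); X,Y,Z=P[...,0],P[...,1],P[...,2]
hs=cv2.cvtColor(c['img'],cv2.COLOR_RGB2HSV)[...,1]
for k in ['blue','red']:
    m=M[k]&(Z>.09)&(Z<.12)
    if m.sum()<500: continue
    m=max(comps(m,200),key=np.sum); ct=cv2.findContours(m.astype(np.uint8),0,1)[0][0][:,0]; ct=ct[(ct[:,1]>3)]
    z=np.median(Z[m]); w=np.array([onplane(c,a,b,z)[:2] for a,b in ct]); (a,b),r=cv2.minEnclosingCircle((w*1000).astype(np.float32)); print(k,'lid',round(a,1),round(b,1),'r',round(r,1),'z',round(z,4))
for k,ys in [('dieJ',(-.13,-.02)),('dieT',(-.01,.1))]:
    m=(Z>.027)&(Z<.038)&(X>.53)&(X<.63)&(Y>ys[0])&(Y<ys[1])&(hs<90)
    m=max(comps(m,20),key=np.sum); z=np.median(Z[m]); ct=cv2.findContours(m.astype(np.uint8),0,1)[0][0][:,0]
    w=np.array([onplane(c,a,b,z)[:2] for a,b in ct]); print(k,rect(w),'z',z.round(4),'vmin',ct[:,1].min())
E
python3 mw.py
```

```text
blue lid 495.9 -75.1 r 31.6 z 0.1061
red lid 488.2 34.1 r 31.0 z 0.1062
dieJ (array([573.4, -69. ]), array([45.9, 70.7]), 7.1) z 0.0322 vmin 151
dieT (array([562.7,  43.4]), array([70.4, 45.7]), 85.4) z 0.0323 vmin 0
```

Emit:
{"name": "arm_command", "arguments": {
  "xyz": [
    [-1, 3, -10],
    [0, 0, -20],
    [0, 0, -25],
    [0, 0, -25],
    [0, 0, -20],
    [0, 0, -12],
    [0, 0, 0]
  ],
  "spin": [0, 0, 0, 0, 0, 0, 0]
}}

```text
time: 2.9
tool_pos: [0.4951, -0.074, 0.2312]
tool_rot: [-3.138, -0.001, 1.572]
contact_force: [0.6, -0.2, -0.0]
opening: 0.0921
grip_force: 0.0
```

Emit:
{"name": "arm_command", "arguments": {
  "xyz": [
    [0, 0, 0],
    [0, 0, 0],
    [0, 0, 0],
    [0, 0, 0],
    [0, 0, 0],
    [0, 0, 0],
    [0, 0, 0],
    [0, 0, 0]
  ],
  "spin": [0, 0, 0, 0, 0, 0, 0, 0],
  "jaw": -1
}}

```text
time: 3.7
tool_pos: [0.4963, -0.075, 0.2333]
tool_rot: [3.14, 0.0, 1.57]
contact_force: [0.3, -0.0, 5.3]
opening: 0.0617
grip_force: 20.0
```

Emit:
{"name": "arm_command", "arguments": {
  "xyz": [
    [0, 0, 10],
    [0, 0, 20],
    [0, 0, 30],
    [0, 0, 30],
    [-2, 10, 25],
    [-4, 20, 5],
    [-6, 30, 0],
    [-7, 35, 0],
    [-7, 40, 0],
    [-7, 40, 0],
    [-7, 40, 0],
    [-7, 40, 0],
    [-7, 40, 0],
    [-7, 40, 0],
    [-7, 35, 0],
    [-7, 30, -10],
    [-5, 20, -20],
    [-2, 12, -25],
    [0, 3, -20],
    [0, 0, 0]
  ],
  "spin": [0, 0, 0, 0, 0, 0, 0, 0, 0, 0, 0, 0, 0, 0, 0, 0, 0, 0, 0, 0]
}}

```text
time: 5.7
tool_pos: [0.4128, 0.3599, 0.275]
tool_rot: [-3.136, 0.004, 1.571]
contact_force: [-0.4, -0.1, -2.1]
opening: 0.0615
grip_force: 20.0
```

Run:
```python
from h import *
st(); c=grab('wrist'); c2=grab('scene'); P=cloud(c2); M=masks(c2)
for n in ['wrist','scene']:
    c=load(n);P=cloud(c);m=max(comps(masks(c)['green'],300),key=np.sum)&(abs(P[...,2])<.012)
    p=P[m]; print(n,np.percentile(p,1,0).round(4),np.percentile(p,99,0).round(4),np.median(p,0).round(4),rect(p[:,:2]))
```

```text
t 5.7 tcp [412.8 359.9 275. ] yaw-90 0.0 F [-0.4 -0.1 -2.1] open 61.5 grip 20.0
wrist [0.3512 0.337  0.0017] [0.4676 0.4078 0.0048] [0.4051 0.3835 0.0032] (array([410.2, 369.9]), array([119.3,  74.8]), 3.3)
scene [ 0.3581  0.2195 -0.0004] [0.475  0.398  0.0053] [0.4233 0.2999 0.0024] (array([415.2, 312. ]), array([120.9, 186.7]), 2.7)
```

Emit:
{"name": "arm_command", "arguments": {
  "xyz": [
    [0, 0, -10],
    [0, 0, -12],
    [0, 0, -10],
    [0, 0, -7],
    [0, 0, -5],
    [0, 0, -3],
    [0, 0, -1.5],
    [0, 0, -1],
    [0, 0, 0],
    [0, 0, 0]
  ],
  "spin": [0, 0, 0, 0, 0, 0, 0, 0, 0, 0]
}}

```text
time: 6.8
tool_pos: [0.414, 0.3601, 0.2285]
tool_rot: [3.141, -0.0, 1.57]
contact_force: [-0.2, -0.1, -2.6]
opening: 0.0614
grip_force: 20.0
```

Emit:
{"name": "arm_command", "arguments": {
  "xyz": [
    [0, 0, -1],
    [0, 0, -1],
    [0, 0, 0],
    [0, 0, 0]
  ],
  "spin": [0, 0, 0, 0]
}}

```text
time: 7.2
tool_pos: [0.414, 0.36, 0.2262]
tool_rot: [3.142, 0.0, 1.57]
contact_force: [0.4, 0.3, -1.9]
opening: 0.0618
grip_force: 20.0
```

Emit:
{"name": "arm_command", "arguments": {
  "xyz": [
    [0, 0, -0.7],
    [0, 0, -0.7],
    [0, 0, 0],
    [0, 0, 0]
  ],
  "spin": [0, 0, 0, 0]
}}

```text
time: 7.6
tool_pos: [0.414, 0.3601, 0.2253]
tool_rot: [3.141, -0.0, 1.57]
contact_force: [-0.8, -1.5, 4.5]
opening: 0.0619
grip_force: 20.0
```

Emit:
{"name": "arm_command", "arguments": {
  "xyz": [
    [0, 0, 0],
    [0, 0, 0],
    [0, 0, 0],
    [0, 0, 0],
    [0, 0, 15],
    [0, 0, 35],
    [0, 0, 40],
    [3, -10, 20],
    [6, -30, 0],
    [8, -40, 0],
    [8, -40, 0],
    [9, -40, 0],
    [9, -40, 0],
    [9, -40, 0],
    [9, -40, 0],
    [8, -30, 0],
    [5, -16, -10],
    [0, 0, -10],
    [0, 0, -10],
    [0, 0, 0]
  ],
  "spin": [0, 0, 0, 0, 0, 0, 0, 0, 0, 0, 0, 0, 0, 0, 0, 0, 0, 0, 0, 0],
  "jaw": 1
}}

```text
time: 9.6
tool_pos: [0.4873, 0.0349, 0.3033]
tool_rot: [-3.138, -0.001, 1.571]
contact_force: [-0.2, 0.6, 0.1]
opening: 0.0918
grip_force: 0.0
```

```bash
cat > mw2.py <<'E'
from h import *
st(); grab('wrist'); exec(open('mw.py').read())
E
python3 mw2.py
```

```text
t 9.6 tcp [487.3  34.9 303.3] yaw-90 0.0 F [-0.2  0.6  0.1] open 91.8 grip 0.0
red lid 487.7 39.4 r 31.2 z 0.1061
dieJ (array([560.3, -63.9]), array([20.9, 31.4]), 6.9) z 0.032 vmin 313
dieT (array([562.3,  43.8]), array([70.4, 46.5]), 85.3) z 0.0322 vmin 155
```

Emit:
{"name": "arm_command", "arguments": {
  "xyz": [
    [0, 3.5, -10],
    [0, 0, -20],
    [0, 0, -20],
    [0, 0, -15],
    [0, 0, -6],
    [0, 0, 0]
  ],
  "spin": [0, 0, 0, 0, 0, 0]
}}

```text
time: 10.25
tool_pos: [0.4877, 0.0381, 0.2332]
tool_rot: [-3.14, -0.0, 1.571]
contact_force: [0.1, 0.0, 0.4]
opening: 0.0914
grip_force: 0.0
```

Emit:
{"name": "arm_command", "arguments": {
  "xyz": [
    [0, 0, 0],
    [0, 0, 0],
    [0, 0, 0],
    [0, 0, 0],
    [0, 0, 0],
    [0, 0, 0],
    [0, 0, 0]
  ],
  "spin": [0, 0, 0, 0, 0, 0, 0],
  "jaw": -1
}}

```text
time: 10.95
tool_pos: [0.4882, 0.0375, 0.2342]
tool_rot: [3.141, 0.0, 1.57]
contact_force: [0.8, 0.6, 4.2]
opening: 0.0615
grip_force: 20.0
```

Emit:
{"name": "arm_command", "arguments": {
  "xyz": [
    [0, 0, 10],
    [0, 0, 20],
    [0, 0, 20],
    [-3, 10, 0],
    [-6, 20, 0],
    [-9, 30, 0],
    [-12, 35, 0],
    [-12, 40, 0],
    [-12, 40, 0],
    [-10, 30, 0],
    [-6, 15, -5],
    [-2, 7, -10],
    [0, 0, -15],
    [0, 0, -10],
    [0, 0, -7],
    [0, 0, -4],
    [0, 0, -2.5],
    [0, 0, -1.5],
    [0, 0, 0],
    [0, 0, 0]
  ],
  "spin": [0, 0, 0, 0, 0, 0, 0, 0, 0, 0, 0, 0, 0, 0, 0, 0, 0, 0, 0, 0]
}}

```text
time: 12.95
tool_pos: [0.4161, 0.2645, 0.2292]
tool_rot: [3.141, -0.0, 1.57]
contact_force: [-0.4, -0.1, -3.0]
opening: 0.0616
grip_force: 20.0
```

Emit:
{"name": "arm_command", "arguments": {
  "xyz": [
    [0, 0, -1],
    [0, 0, -0.8],
    [0, 0, -0.7],
    [0, 0, -0.5],
    [0, 0, 0],
    [0, 0, 0]
  ],
  "spin": [0, 0, 0, 0, 0, 0]
}}

```text
time: 13.55
tool_pos: [0.416, 0.2646, 0.2262]
tool_rot: [3.141, -0.0, 1.57]
contact_force: [-1.8, -0.3, 4.7]
opening: 0.0616
grip_force: 20.0
```

Emit:
{"name": "arm_command", "arguments": {
  "xyz": [
    [0, 0, 0],
    [0, 0, 0],
    [0, 0, 0],
    [0, 0, 0],
    [0, 0, 15],
    [0, 0, 35],
    [0, 0, 40],
    [3, -5, 20],
    [10, -15, 0],
    [15, -25, 0],
    [18, -30, 0],
    [18, -35, 0],
    [18, -35, 0],
    [18, -30, 0],
    [16, -25, 0],
    [12, -20, -10],
    [5, -10, -20],
    [0, 0, -10],
    [0, 0, 0]
  ],
  "spin": [0, 0, 0, 0, 0, 0, 0, 0, 0, -1, -1, -1, -1, -0.6, 0, 0, 0, 0, 0],
  "jaw": 1
}}

```text
time: 15.45
tool_pos: [0.5483, 0.0347, 0.2942]
tool_rot: [-3.138, -0.0, 1.49]
contact_force: [-0.7, 0.7, -0.2]
opening: 0.0917
grip_force: 0.0
```

```bash
cat >> mw2.py <<'E'
save(c,'w2.png')
for k in ['blue','red']:
    m=M[k]&(Z>.004)&(Z<.018)&(abs(Y)<.15)
    if m.sum()<500: continue
    m=max(comps(m,200),key=np.sum); ct=cv2.findContours(m.astype(np.uint8),0,1)[0][0][:,0]; z=np.median(Z[m]); w=np.array([onplane(c,a,b,z)[:2] for a,b in ct]); q=cv2.minEnclosingCircle((w*1000).astype(np.float32)); print(k,'coaster',np.round(q[0],1),round(q[1],1),z.round(4))
E
python3 mw2.py
```

```text
t 15.45 tcp [548.3  34.7 294.2] yaw-90 -4.7 F [-0.7  0.7 -0.2] open 91.7 grip 0.0
dieJ (array([560.2, -59.5]), array([20. , 32.1]), 6.9) z 0.0321 vmin 313
dieT (array([563.,  44.]), array([70.1, 44.7]), 84.9) z 0.0323 vmin 156
blue coaster [497.8 -76.8] 39.0 0.0112
red coaster [489.6  37.7] 39.4 0.0113
```

View pics/w2.png

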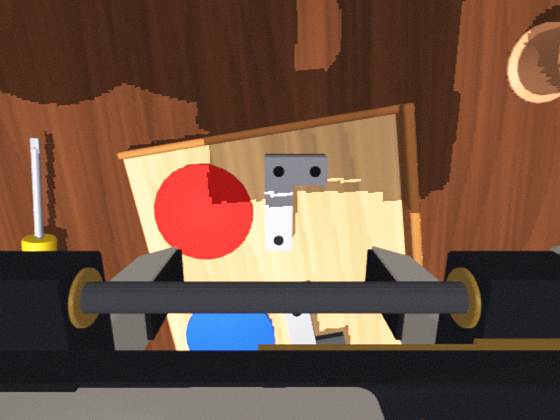

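Emit:
{"name": "arm_command", "arguments": {
  "xyz": [
    [1, 0, -10],
    [0, 0, -20],
    [0, 0, -25],
    [0, 0, -20],
    [0, 0, -12],
    [0, 0, -8],
    [0, 0, -4],
    [0, 0, -3],
    [0, 0, 0],
    [0, 0, 0]
  ],
  "spin": [0, 0, 0, 0, 0, 0, 0, 0, 0, 0],
  "jaw": -0.15
}}

```text
time: 16.5
tool_pos: [0.5502, 0.0345, 0.1944]
tool_rot: [3.14, 0.0, 1.49]
contact_force: [0.8, -0.2, 0.6]
opening: 0.039
grip_force: 0.0
```

Emit:
{"name": "arm_command", "arguments": {
  "xyz": [
    [0, 0, 0],
    [0, 0, 0],
    [0, 0, 0],
    [0, 0, 0],
    [0, 0, 0],
    [0, 0, 0]
  ],
  "spin": [0, 0, 0, 0, 0, 0],
  "jaw": -1,
  "squeeze": 30
}}

```text
time: 17.1
tool_pos: [0.5501, 0.0345, 0.1941]
tool_rot: [3.141, 0.0, 1.49]
contact_force: [0.1, 0.5, 1.7]
opening: 0.0198
grip_force: 30.0
```

Emit:
{"name": "arm_command", "arguments": {
  "xyz": [
    [0, 0, 5],
    [0, 0, 15],
    [0, 0, 25],
    [0, -5, 15],
    [2, -15, 0],
    [4, -25, 0],
    [4, -32, 0],
    [4, -36, 0],
    [5, -40, 0],
    [5, -40, 0],
    [5, -40, 0],
    [4, -40, 0],
    [4, -35, 0],
    [4, -28, 0],
    [2, -18, -8],
    [0, -9, -12],
    [0, 0, -12],
    [0, 0, -8],
    [0, 0, 0],
    [0, 0, 0]
  ],
  "spin": [0, 0, 0, 0, 0, 0, 0.5, 0.5, 0.5, 0.5, 0.5, 0, 0, 0, 0, 0, 0, 0, 0, 0]
}}

```text
time: 19.1
tool_pos: [0.5933, -0.3273, 0.2137]
tool_rot: [-3.141, -0.0, 1.535]
contact_force: [0.7, -0.3, -1.7]
opening: 0.0196
grip_force: 30.0
```

Run:
```python
from h import *
st(); c=grab('wrist'); save(c,'w3.png'); P=cloud(c); hs=cv2.cvtColor(c['img'],cv2.COLOR_RGB2HSV)[...,1]
m=(P[...,2]>.011)&(P[...,2]<.022)&(hs<60); print(rect(P[m][:,:2]));
```

```text
t 19.1 tcp [ 593.3 -327.3  213.7] yaw-90 -2.0 F [ 0.7 -0.3 -1.7] open 19.6 grip 30.0
(array([ 605.2, -321.6]), array([130.6, 130.2]), 87.6)
```

View pics/w3.png

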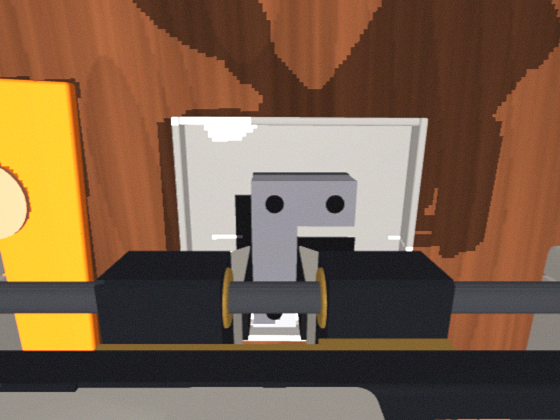

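The die (252–355, 173–320) hangs level and central over the tray, clear of the walls. I'll lower it.

Emit:
{"name": "arm_command", "arguments": {
  "xyz": [
    [0, -2, -8],
    [0, 0, -6],
    [0, 0, -4],
    [0, 0, -2],
    [0, 0, -1],
    [0, 0, -0.7],
    [0, 0, 0],
    [0, 0, 0]
  ],
  "spin": [0, 0, 0, 0, 0, 0, 0, 0]
}}

```text
time: 19.95
tool_pos: [0.593, -0.3305, 0.1923]
tool_rot: [3.141, 0.0, 1.534]
contact_force: [-0.1, 0.1, -2.5]
opening: 0.0197
grip_force: 30.0
```

Emit:
{"name": "arm_command", "arguments": {
  "xyz": [
    [0, 0, -0.7],
    [0, 0, -0.7],
    [0, 0, -0.7],
    [0, 0, 0],
    [0, 0, 0]
  ],
  "spin": [0, 0, 0, 0, 0]
}}

```text
time: 20.45
tool_pos: [0.593, -0.3305, 0.1901]
tool_rot: [3.141, 0.0, 1.534]
contact_force: [0.1, -0.3, -1.6]
opening: 0.0197
grip_force: 30.0
```

Emit:
{"name": "arm_command", "arguments": {
  "xyz": [
    [0, 0, -0.5],
    [0, 0, -0.5],
    [0, 0, 0],
    [0, 0, 0]
  ],
  "spin": [0, 0, 0, 0]
}}

```text
time: 20.85
tool_pos: [0.593, -0.3305, 0.1901]
tool_rot: [3.141, 0.0, 1.534]
contact_force: [-1.8, 1.1, 4.4]
opening: 0.0197
grip_force: 30.0
```

Emit:
{"name": "arm_command", "arguments": {
  "xyz": [
    [0, 0, 0],
    [0, 0, 0],
    [0, 0, 0],
    [0, 0, 10],
    [0, 0, 25],
    [0, 0, 35],
    [0, 5, 30],
    [-2, 15, 10],
    [-4, 25, 0],
    [-5, 35, 0],
    [-5, 40, 0],
    [-5, 40, 0],
    [-5, 40, 0],
    [-4, 35, 0],
    [-3, 25, 0],
    [0, 10, 0],
    [0, 0, 0]
  ],
  "spin": [0, 0, 0, 0, 0, 0, 0, 0, 1.5, 1.5, 1.5, 1.5, 1.5, 1.5, 0, 0, 0],
  "jaw": -0.1
}}

```text
time: 22.55
tool_pos: [0.5598, -0.0591, 0.2989]
tool_rot: [-3.141, -0.0, 1.693]
contact_force: [-0.2, -1.5, -0.6]
opening: 0.0414
grip_force: 0.0
```

```bash
sed -i "s/w2.png/w4.png/" mw2.py
python3 - <<'E'
from h import *
st(); c=grab('wrist'); P=cloud(c);X,Y,Z=P[...,0],P[...,1],P[...,2]
hs=cv2.cvtColor(c['img'],cv2.COLOR_RGB2HSV)[...,1]
m=(Z>.027)&(Z<.038)&(X>.53)&(X<.63)&(Y>-.13)&(Y<-.01)&(hs<90);m=max(comps(m,20),key=np.sum);v,u=np.nonzero(m);print(rect(P[m][:,:2]),v.min(),v.max(),Z[m].mean())
m=masks(c)['blue']&(Z<.018)&(Z>.004);v,u=np.nonzero(m);print(v.min(),v.max(),rect(P[m][:,:2]), cv2.minEnclosingCircle((P[m][:,:2]*1000).astype(np.float32)))
save(c,'w4.png')
E
```

```text
t 22.55 tcp [559.8 -59.1 298.9] yaw-90 7.0 F [-0.2 -1.5 -0.6] open 41.4 grip 0.0
(array([573.9, -69.3]), array([44.8, 70.4]), 6.8) 185 273 0.03212555221700264
175 256 (array([496.6, -73.1]), array([77.8, 68.3]), 12.3) ((497.6233825683594, -77.8414077758789), 39.360198974609375)
```

View pics/w4.png

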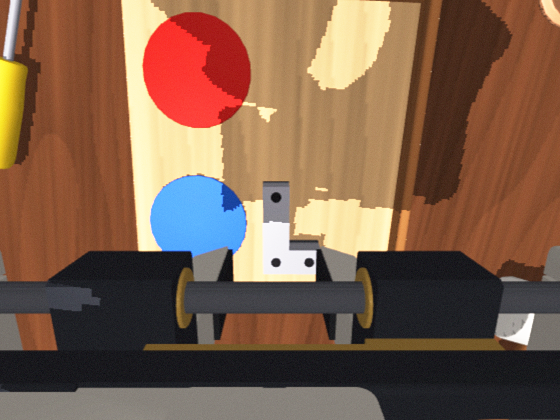

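The die (265–315, 182–272) and both coasters are clear. The grasp point is about 2 mm away in y, so I'll descend.

Emit:
{"name": "arm_command", "arguments": {
  "xyz": [
    [0.5, -1.5, -10],
    [0, 0, -20],
    [0, 0, -25],
    [0, 0, -20],
    [0, 0, -14],
    [0, 0, -8],
    [0, 0, -4],
    [0, 0, -4],
    [0, 0, 0],
    [0, 0, 0]
  ],
  "spin": [0, 0, 0, 0, 0, 0, 0, 0, 0, 0]
}}

```text
time: 23.6
tool_pos: [0.5607, -0.0621, 0.1945]
tool_rot: [3.141, 0.0, 1.691]
contact_force: [-1.0, 0.1, -0.0]
opening: 0.0412
grip_force: 0.0
```

Emit:
{"name": "arm_command", "arguments": {
  "xyz": [
    [0, 0, 0],
    [0, 0, 0],
    [0, 0, 0],
    [0, 0, 0],
    [0, 0, 0],
    [0, 0, 0]
  ],
  "spin": [0, 0, 0, 0, 0, 0],
  "jaw": -1
}}

```text
time: 24.2
tool_pos: [0.5606, -0.0619, 0.1943]
tool_rot: [3.141, 0.0, 1.691]
contact_force: [0.2, 1.0, 3.0]
opening: 0.0192
grip_force: 30.0
```

Emit:
{"name": "arm_command", "arguments": {
  "xyz": [
    [0, 0, 5],
    [0, 0, 15],
    [0, 0, 25],
    [0, 5, 15],
    [1, 15, 0],
    [1, 25, 0],
    [1, 35, 0],
    [1, 40, 0],
    [2, 45, 0],
    [2, 45, 0],
    [2, 45, 0],
    [2, 45, 0],
    [1, 35, 0],
    [1, 27, 0],
    [0.6, 20, -8],
    [0, 10, -12],
    [0, 0, -12],
    [0, 0, -8],
    [0, 0, 0],
    [0, 0, 0]
  ],
  "spin": [0, 0, 0, 0, 0, 0, -0.5, -0.5, -0.5, -0.5, -0.5, -0.5, 0, 0, 0, 0, 0, 0, 0, 0]
}}

```text
time: 26.2
tool_pos: [0.5755, 0.3289, 0.2138]
tool_rot: [-3.141, 0.0, 1.637]
contact_force: [0.2, -0.0, -2.7]
opening: 0.0198
grip_force: 30.0
```

Run:
```python
from h import *
st(); c=grab('wrist'); save(c,'w5.png'); P=cloud(c); hs=cv2.cvtColor(c['img'],cv2.COLOR_RGB2HSV)[...,1]
m=(P[...,2]>.011)&(P[...,2]<.022)&(hs<60); print(rect(P[m][:,:2]));
```

```text
t 26.2 tcp [575.5 328.9 213.8] yaw-90 3.8 F [ 0.2 -0.  -2.7] open 19.8 grip 30.0
(array([540.2, 356.3]), array([222.6,  64.6]), 1.8)
```

View pics/w5.png

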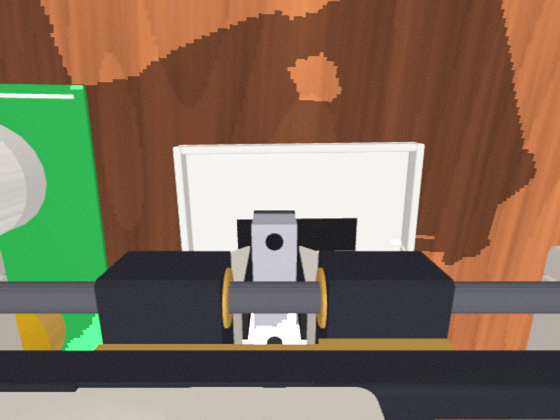

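The leg (252–297, 212–345) hangs inside the tray walls, which run from 180 to 420. I'll lower it.

Emit:
{"name": "arm_command", "arguments": {
  "xyz": [
    [0, 1, -8],
    [0, 0, -6],
    [0, 0, -4],
    [0, 0, -2],
    [0, 0, -1],
    [0, 0, -0.8],
    [0, 0, -0.8],
    [0, 0, -0.7],
    [0, 0, 0],
    [0, 0, 0]
  ],
  "spin": [0, 0, 0, 0, 0, 0, 0, 0, 0, 0]
}}

```text
time: 27.25
tool_pos: [0.5751, 0.331, 0.1908]
tool_rot: [3.141, -0.0, 1.638]
contact_force: [1.4, 0.2, -3.2]
opening: 0.0199
grip_force: 30.0
```

Emit:
{"name": "arm_command", "arguments": {
  "xyz": [
    [0, 0, -0.5],
    [0, 0, -0.5],
    [0, 0, 0],
    [0, 0, 0]
  ],
  "spin": [0, 0, 0, 0]
}}

```text
time: 27.65
tool_pos: [0.5751, 0.3311, 0.1903]
tool_rot: [3.141, -0.0, 1.639]
contact_force: [-2.9, -1.2, 3.6]
opening: 0.0195
grip_force: 30.0
```

Emit:
{"name": "arm_command", "arguments": {
  "xyz": [
    [0, 0, 0],
    [0, 0, 0],
    [0, 0, 0],
    [0, 0, 10],
    [0, 0, 25],
    [0, 0, 35],
    [0, 0, 35],
    [-5, 0, 15],
    [-15, 4, 0],
    [-25, 5, 0],
    [-30, 5, 0],
    [-30, 5, 0],
    [-25, 5, 0],
    [-20, 3, 0],
    [-11, 2, 0],
    [0, 0, 0],
    [0, 0, 0]
  ],
  "spin": [0, 0, 0, 0, 0, 0, 0, 0, -0.8, -1, -1, -1, 0, 0, 0, 0, 0],
  "jaw": -0.1
}}

```text
time: 29.35
tool_pos: [0.4146, 0.36, 0.3098]
tool_rot: [3.141, -0.0, 1.572]
contact_force: [0.9, -0.2, -0.2]
opening: 0.0413
grip_force: 0.0
```

Run:
```python
from h import *
st(); c=grab('wrist'); grab('scene')
for n in ['wrist','scene']:
    c=load(n); save(c,n[0]+'6.png'); P=cloud(c);Z=P[...,2];M=masks(c)
    for k in ['blue','red']:
        m=M[k]&(Z>.09)&(Z<.11)&(P[...,0]>.3)&(P[...,0]<.7)
        if m.sum()<200: continue
        m=max(comps(m,100),key=np.sum); ct=cv2.findContours(m.astype(np.uint8),0,1)[0][0][:,0];z=np.median(Z[m]); w=np.array([onplane(c,a,b,z)[:2] for a,b in ct]); print(n,k,cv2.minEnclosingCircle((w*1000).astype(np.float32)),z,ct[:,1].max())
```

```text
t 29.35 tcp [414.6 360.  309.8] yaw-90 0.1 F [ 0.9 -0.2 -0.2] open 41.3 grip 0.0
wrist blue ((413.39666748046875, 359.9936828613281), 30.911901473999023) 0.09813577383402153 280
wrist red ((415.5942077636719, 287.4628601074219), 21.534290313720703) 0.09496002145165437 343
scene blue ((419.032958984375, 355.9985656738281), 33.1121711730957) 0.09717162532384571 189
scene red ((421.21307373046875, 264.0282287597656), 33.4133186340332) 0.09726953835170282 185
```

View pics/s6.png

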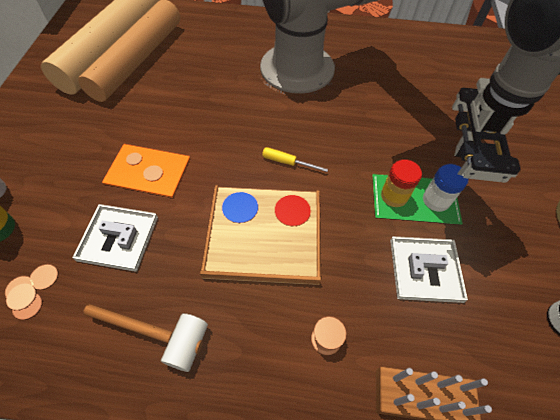

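Both dies lie flat in their matching trays, at (117,235) and (430,265). The jar (447,185) and tin (402,185) stand on the mat. Now I'll bring the jar back.

Emit:
{"name": "arm_command", "arguments": {
  "xyz": [
    [-0.5, 0, 0],
    [0, 0, 0],
    [0, 0, 0],
    [0, 0, 0],
    [0, 0, -15],
    [0, 0, -20],
    [0, 0, -20],
    [0, 0, -18],
    [0, 0, -9],
    [0, 0, 0]
  ],
  "spin": [0, 0, 0, 0, 0, 0, 0, 0, 0, 0],
  "jaw": 1,
  "squeeze": 20
}}

```text
time: 30.45
tool_pos: [0.4134, 0.3599, 0.2267]
tool_rot: [-3.14, 0.001, 1.572]
contact_force: [-0.7, -0.6, 0.9]
opening: 0.0921
grip_force: 0.0
```

Emit:
{"name": "arm_command", "arguments": {
  "xyz": [
    [0, 0, 0],
    [0, 0, 0],
    [0, 0, 0],
    [0, 0, 0],
    [0, 0, 0],
    [0, 0, 0],
    [0, 0, 0]
  ],
  "spin": [0, 0, 0, 0, 0, 0, 0],
  "jaw": -1
}}

```text
time: 31.15
tool_pos: [0.4138, 0.3601, 0.2282]
tool_rot: [3.141, -0.001, 1.572]
contact_force: [-0.2, -0.8, 4.7]
opening: 0.0618
grip_force: 20.0
```

Emit:
{"name": "arm_command", "arguments": {
  "xyz": [
    [0, 0, 10],
    [0, 0, 25],
    [0, 0, 35],
    [0, 0, 35],
    [2, -10, 10],
    [4, -20, 0],
    [6, -30, 0],
    [7, -38, 0],
    [7, -40, 0],
    [8, -42, 0],
    [8, -42, 0],
    [8, -42, 0],
    [8, -42, 0],
    [7, -40, 0],
    [7, -35, 0],
    [6, -26, -10],
    [4, -20, -20],
    [2, -10, -25],
    [0, 0, -20],
    [0, 0, -10]
  ],
  "spin": [0, 0, 0, 0, 0, 0, 0, 0, 0, 0, 0, 0, 0, 0, 0, 0, 0, 0, 0, 0]
}}

```text
time: 33.15
tool_pos: [0.4963, -0.0775, 0.2551]
tool_rot: [-3.137, -0.001, 1.571]
contact_force: [-0.4, -0.2, -2.2]
opening: 0.0618
grip_force: 20.0
```

Run:
```python
from h import *
st(); c=grab('wrist'); save(c,'w7.png'); P=cloud(c);Z=P[...,2];M=masks(c)
for k in ['blue','red']:
    m=M[k]&(Z<.018)&(Z>.004);p=P[m][:,:2]
    if len(p)>300: m=max(comps(m),key=np.sum);ct=cv2.findContours(m.astype(np.uint8),0,1)[0][0][:,0]; w=np.array([onplane(c,a,b,.011)[:2] for a,b in ct]);print(k,cv2.minEnclosingCircle((w*1000).astype(np.float32)),ct[:,1].min(),ct[:,1].max(), w[:,1].max())
m=M['blue']&(Z>.09)
if m.sum()>200: print('lid',cv2.minEnclosingCircle((P[m][:,:2]*1000).astype(np.float32)))
```

```text
t 33.15 tcp [496.3 -77.5 255.1] yaw-90 0.0 F [-0.4 -0.2 -2.2] open 61.8 grip 20.0
blue ((497.6739196777344, -77.75198364257812), 39.237361907958984) 170 242 -0.03903582843035434
red ((489.2369384765625, 37.098384857177734), 39.539058685302734) 0 112 0.06052678164105288
lid ((494.1222229003906, -53.666297912597656), 45.237056732177734)
```

View pics/w7.png

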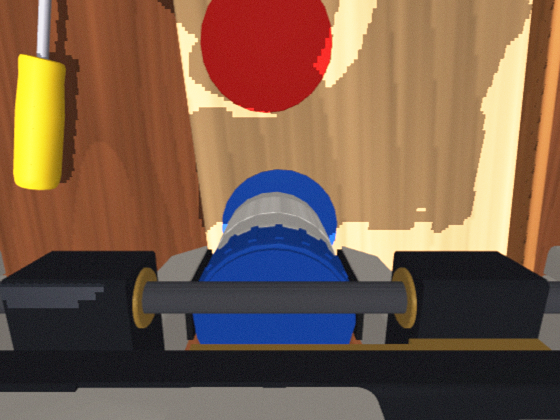

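The coaster centre measures (497.7, −77.7), and the held jar sits within about 1 mm of that. I'll lower it.

Emit:
{"name": "arm_command", "arguments": {
  "xyz": [
    [0, 0, -6],
    [0, 0, -5],
    [0, 0, -3],
    [0, 0, -2],
    [0, 0, -1],
    [0, 0, -0.5],
    [0, 0, 0],
    [0, 0, 0]
  ],
  "spin": [0, 0, 0, 0, 0, 0, 0, 0]
}}

```text
time: 34.0
tool_pos: [0.4977, -0.077, 0.2404]
tool_rot: [3.141, 0.0, 1.572]
contact_force: [-0.4, -0.9, -2.1]
opening: 0.0617
grip_force: 20.0
```

Emit:
{"name": "arm_command", "arguments": {
  "xyz": [
    [0, -0.6, -1],
    [0, 0, -1],
    [0, 0, -0.7],
    [0, 0, -0.7],
    [0, 0, 0],
    [0, 0, 0]
  ],
  "spin": [0, 0, 0, 0, 0, 0]
}}

```text
time: 34.6
tool_pos: [0.4976, -0.0776, 0.2368]
tool_rot: [3.142, -0.0, 1.572]
contact_force: [0.3, 0.1, -1.3]
opening: 0.0615
grip_force: 20.0
```

Emit:
{"name": "arm_command", "arguments": {
  "xyz": [
    [0, 0, -0.5],
    [0, 0, -0.5],
    [0, 0, -0.3],
    [0, 0, 0],
    [0, 0, 0]
  ],
  "spin": [0, 0, 0, 0, 0]
}}

```text
time: 35.1
tool_pos: [0.4976, -0.0776, 0.2362]
tool_rot: [3.141, 0.0, 1.572]
contact_force: [-0.5, 0.7, 5.6]
opening: 0.0619
grip_force: 20.0
```

Emit:
{"name": "arm_command", "arguments": {
  "xyz": [
    [0, 0, 0],
    [0, 0, 0],
    [0, 0, 0],
    [0, 0, 0],
    [0, 0, 15],
    [0, 0, 30],
    [0, 0, 30],
    [-2, 5, 15],
    [-6, 25, 0],
    [-9, 38, 0],
    [-10, 42, 0],
    [-10, 42, 0],
    [-10, 42, 0],
    [-10, 42, 0],
    [-9, 38, 0],
    [-8, 34, 0],
    [-5, 22, -8],
    [-2.5, 12, -8],
    [0, 0, 0]
  ],
  "spin": [0, 0, 0, 0, 0, 0, 0, 0, 0, 0, 0, 0, 0, 0, 0, 0, 0, 0, 0],
  "jaw": 1
}}

```text
time: 37.0
tool_pos: [0.4155, 0.2652, 0.3083]
tool_rot: [-3.14, 0.001, 1.574]
contact_force: [-0.1, -0.6, -0.5]
opening: 0.092
grip_force: 0.0
```

Run:
```python
from h import *
st(); c=grab('wrist')
P=cloud(c);Z=P[...,2];M=masks(c)
m=M['red']&(Z>.09)&(Z<.11); m=max(comps(m,100),key=np.sum); ct=cv2.findContours(m.astype(np.uint8),0,1)[0][0][:,0];z=np.median(Z[m]); w=np.array([onplane(c,a,b,z)[:2] for a,b in ct]); print(cv2.minEnclosingCircle((w*1000).astype(np.float32)),z)
```

```text
t 37.0 tcp [415.5 265.2 308.3] yaw-90 0.2 F [-0.1 -0.6 -0.5] open 92.0 grip 0.0
((415.52362060546875, 265.3747253417969), 31.045204162597656) 0.09815457197535969
```

Emit:
{"name": "arm_command", "arguments": {
  "xyz": [
    [0, 0, -15],
    [0, 0, -20],
    [0, 0, -20],
    [0, 0, -18],
    [0, 0, -9],
    [0, 0, 0]
  ],
  "spin": [0, 0, 0, 0, 0, 0]
}}

```text
time: 37.65
tool_pos: [0.4163, 0.2634, 0.2268]
tool_rot: [-3.14, 0.001, 1.571]
contact_force: [-0.5, -0.1, 0.7]
opening: 0.0916
grip_force: 0.0
```

Emit:
{"name": "arm_command", "arguments": {
  "xyz": [
    [0, 0, 0],
    [0, 0, 0],
    [0, 0, 0],
    [0, 0, 0],
    [0, 0, 0],
    [0, 0, 0],
    [0, 0, 0]
  ],
  "spin": [0, 0, 0, 0, 0, 0, 0],
  "jaw": -1
}}

```text
time: 38.35
tool_pos: [0.4161, 0.2645, 0.228]
tool_rot: [3.141, -0.0, 1.572]
contact_force: [-1.0, -0.2, 5.7]
opening: 0.0621
grip_force: 20.0
```

Emit:
{"name": "arm_command", "arguments": {
  "xyz": [
    [0, 0, 10],
    [0, 0, 25],
    [0, 0, 25],
    [3, -10, 0],
    [6, -20, 0],
    [9, -28, 0],
    [11, -34, 0],
    [12, -38, 0],
    [12, -38, 0],
    [10, -30, 0],
    [7, -19.3, 0],
    [3.4, -10, 0],
    [0, 0, -10],
    [0, 0, -15],
    [0, 0, -10],
    [0, 0, -6],
    [0, 0, -4],
    [0, 0, -2],
    [0, 0, 0],
    [0, 0, 0]
  ],
  "spin": [0, 0, 0, 0, 0, 0, 0, 0, 0, 0, 0, 0, 0, 0, 0, 0, 0, 0, 0, 0]
}}

```text
time: 40.35
tool_pos: [0.4896, 0.0372, 0.2409]
tool_rot: [3.141, 0.0, 1.572]
contact_force: [-0.0, -0.7, -2.3]
opening: 0.0618
grip_force: 20.0
```

Emit:
{"name": "arm_command", "arguments": {
  "xyz": [
    [0, 0, -1.2],
    [0, 0, -1],
    [0, 0, -0.7],
    [0, 0, -0.6],
    [0, 0, -0.4],
    [0, 0, -0.3],
    [0, 0, 0],
    [0, 0, 0]
  ],
  "spin": [0, 0, 0, 0, 0, 0, 0, 0]
}}

```text
time: 41.15
tool_pos: [0.4895, 0.0371, 0.2363]
tool_rot: [3.142, 0.0, 1.572]
contact_force: [0.2, 0.4, -2.4]
opening: 0.0616
grip_force: 20.0
```

Emit:
{"name": "arm_command", "arguments": {
  "xyz": [
    [0, 0, -0.4],
    [0, 0, -0.4],
    [0, 0, 0],
    [0, 0, 0]
  ],
  "spin": [0, 0, 0, 0]
}}

```text
time: 41.55
tool_pos: [0.4895, 0.0371, 0.236]
tool_rot: [3.141, 0.0, 1.572]
contact_force: [-2.9, 0.7, 5.7]
opening: 0.0619
grip_force: 20.0
```

Contact is made. I'll release, retreat upward and check.

Emit:
{"name": "arm_command", "arguments": {
  "xyz": [
    [0, 0, 0],
    [0, 0, 0],
    [0, 0, 0],
    [0, 0, 0],
    [0, 0, 15],
    [0, 0, 30],
    [0, 0, 35],
    [0, 0, 35],
    [-5, 10, 15],
    [-10, 25, 0],
    [-10, 30, 0],
    [-10, 30, 0],
    [-10, 30, 0],
    [-10, 30, 0],
    [-5, 15, 0],
    [0, 0, 0],
    [0, 0, 0]
  ],
  "spin": [0, 0, 0, 0, 0, 0, 0, 0, 0, 0, 0, 0, 0, 0, 0, 0, 0],
  "jaw": 1
}}

```text
time: 43.25
tool_pos: [0.4295, 0.207, 0.3655]
tool_rot: [3.141, 0.0, 1.573]
contact_force: [0.2, -0.6, 0.5]
opening: 0.0917
grip_force: 0.0
```

```bash
python3 - <<'E'
from h import *
st()
for n in ['scene','side']: c=grab(n); save(c,n+'8.png')
E
python3 - <<'E'
from h import *
for n in ['scene','side']:
    c=load(n);P=cloud(c);Z=P[...,2];M=masks(c)
    for k in ['blue','red']:
      for a,b,z in [(.1,.112,.106),(.004,.018,.011)]:
        m=M[k]&(Z>a)&(Z<b)&(P[...,0]>.42)&(P[...,0]<.6)&(abs(P[...,1])<.16)
        m=max(comps(m,10),key=np.sum); ct=cv2.findContours(m.astype(np.uint8),0,1)[0][0][:,0]; w=np.array([onplane(c,x,y,z)[:2] for x,y in ct]); q=cv2.minEnclosingCircle((w*1000).astype(np.float32));print(n,k,z,np.round(q[0],1),round(q[1],1),np.median(Z[m]).round(4))
E
```

```text
t 43.25 tcp [429.5 207.  365.5] yaw-90 0.1 F [ 0.2 -0.6  0.5] open 91.7 grip 0.0
scene blue 0.106 [502.  -78.6] 31.3 0.1053
scene blue 0.011 [516.9 -99. ] 26.5 0.0108
scene red 0.106 [494.2  36.6] 31.9 0.1053
scene red 0.011 [492.2  38.1] 38.9 0.0105
side blue 0.106 [495.4 -80.4] 29.9 0.1061
side blue 0.011 [496.4 -78. ] 37.5 0.0111
side red 0.106 [487.8  33. ] 32.8 0.1059
side red 0.011 [461.8  30.6] 25.7 0.0111
```

View pics/side8.png

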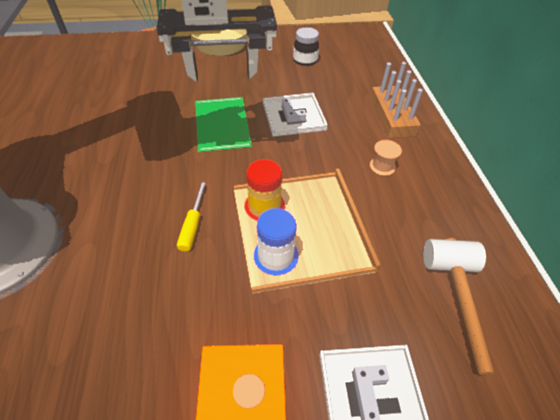

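The side view shows the jar (276,240) and tin (264,188) upright on their coasters, centred to within about 2 mm. The dies lie flat in their trays at (370,390) and (292,113), and the gripper is clear of everything.

```bash
python3 -c "
from cell import *
print(hand_in())"
```

```text
the job is handed in; nothing more can be done
None
```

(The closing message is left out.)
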